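# Nest the empty parts tubs in the tray

### The job

Tidy up the empty parts tubs: nest the two loose empty ones, one at a time, into the empty tub standing in the steel tray, so that all three form one upright stack in the tray with their cut-away fronts facing the same way. Lower each one gently until it just rests in the one below, without pressing, ramming or dropping it so that they do not wedge tight, and let go. Leave the tub of bolts, the bearing, the spanner and the grease tin alone.

Things in the scene. Friction and masses are not known exactly. Their poses are not given: they have to be found in the camera images.
- tray: Shallow dark steel tray fixed to the bench, 150 mm (x) by 110 mm (y), 12 mm high rim, floor 3 mm thick. Origin: centre of its underside, on the bench top.
- base_center (a point): Centre of the empty tub standing loose in the tray, bottom of the stack. Open plastic tub, 85 mm high, rim 86 (x) x 56 mm (y) over the walls, underside 65 x 35; walls 4 mm, all leaning out 7 degrees; short front end cut down to 35 mm high. Origin half-way up: 42.5 mm above the underside, 42.5 below the rim. z up, x lengthways, cut-away front at -x.
- tub_a_center (a point): Centre of a loose empty tub on the bench, same as the base tub; either goes in first. All tubs: bead 12 mm high with upright faces along the top of both long sides and the back, 62 mm wide (y) over it, to be gripped across the width. About 0.12 kg, smooth plastic. Origin half-way up: 42.5 mm above the underside, 42.5 below the rim. z up, x lengthways, cut-away front at -x.
- tub_b_center (a point): Centre of the other loose empty tub, same shape. A tub seats on the tapered walls of the one below with its centre (and rim) 33 mm above the other's, bead clear of the rim below; pushing further only wedges it. Origin half-way up: 42.5 mm above the underside, 42.5 below the rim. z up, x lengthways, cut-away front at -x.
- base_front (a point): Middle of the top edge of the cut-away front of the tub in the tray: 37 mm to the -x side of its centre and 7.5 mm below it.
- tub_a_front (a point): Middle of the top edge of the cut-away front of tub a: 37 mm to the -x side of its centre and 7.5 mm below it.
- tub_b_front (a point): Middle of the top edge of the cut-away front of tub b: 37 mm to the -x side of its centre and 7.5 mm below it.
- full_tub_center (a point): Centre of a fourth tub of the same shape, standing on the bench, filled with steel bolts to about half its height, 0.5 kg: leave alone. Origin half-way up: 42.5 mm above the underside, 42.5 below the rim. z up, x lengthways, cut-away front at -x.
- bearing: Steel bearing ring lying flat on the bench, 62 mm across, 16 mm high: leave alone. Origin: centre of its underside.
- spanner: Spanner lying on the bench, about 180 mm long along its x: leave alone.
- grease: Round aluminium tin, 70 mm across and 70 mm high, standing on the bench: leave alone. Origin: centre of its underside.
Things that resemble listed ones, but are neither listed nor needed, are in the scene too. Leave any blue, green or orange look-alike of the tray alone.

How it is judged:
On the way:
1. one loose tub alone is nested in the tub in the tray (((z of tub_a_center in the frame of base_center between 0.027 and 0.041 m and x of tub_a_center in the frame of base_center between -0.006 and 0.006 m and y of tub_a_center in the frame of base_center between -0.006 and 0.006 m and angle between the x axis of tub_a_center and the x axis of base_center, either way round below 0.12 rad and angle between the z axis of tub_a_center and the z axis of base_center, either way round below 0.08 rad and x of tub_a_front in the frame of base_center below -0.02 m) or (z of tub_b_center in the frame of base_center between 0.027 and 0.041 m and x of tub_b_center in the frame of base_center between -0.006 and 0.006 m and y of tub_b_center in the frame of base_center between -0.006 and 0.006 m and angle between the x axis of tub_b_center and the x axis of base_center, either way round below 0.12 rad and angle between the z axis of tub_b_center and the z axis of base_center, either way round below 0.08 rad and x of tub_b_front in the frame of base_center below -0.02 m))), for 0.2 s.
At the end, for the whole second after the job is handed in: Three tubs at rest in one upright stack standing in the tray: each upper centre 27-41 mm above the lower one (33 = seated), within 6 mm sideways, 0.12 rad in yaw, 0.08 rad in tilt, fronts on the same side; bottom tub within 35 mm of the tray centre, on its floor, upright to 0.08 rad ((((z of tub_a_center in the frame of base_center between 0.027 and 0.041 m and x of tub_a_center in the frame of base_center between -0.006 and 0.006 m and y of tub_a_center in the frame of base_center between -0.006 and 0.006 m and angle between the x axis of tub_a_center and the x axis of base_center, either way round below 0.12 rad and angle between the z axis of tub_a_center and the z axis of base_center, either way round below 0.08 rad and x of tub_a_front in the frame of base_center below -0.02 m) and (z of tub_b_center in the frame of tub_a_center between 0.027 and 0.041 m and x of tub_b_center in the frame of tub_a_center between -0.006 and 0.006 m and y of tub_b_center in the frame of tub_a_center between -0.006 and 0.006 m and angle between the x axis of tub_b_center and the x axis of tub_a_center, either way round below 0.12 rad and angle between the z axis of tub_b_center and the z axis of tub_a_center, either way round below 0.08 rad and x of tub_b_front in the frame of tub_a_center below -0.02 m)) or ((z of tub_b_center in the frame of base_center between 0.027 and 0.041 m and x of tub_b_center in the frame of base_center between -0.006 and 0.006 m and y of tub_b_center in the frame of base_center between -0.006 and 0.006 m and angle between the x axis of tub_b_center and the x axis of base_center, either way round below 0.12 rad and angle between the z axis of tub_b_center and the z axis of base_center, either way round below 0.08 rad and x of tub_b_front in the frame of base_center below -0.02 m) and (z of tub_a_center in the frame of tub_b_center between 0.027 and 0.041 m and x of tub_a_center in the frame of tub_b_center between -0.006 and 0.006 m and y of tub_a_center in the frame of tub_b_center between -0.006 and 0.006 m and angle between the x axis of tub_a_center and the x axis of tub_b_center, either way round below 0.12 rad and angle between the z axis of tub_a_center and the z axis of tub_b_center, either way round below 0.08 rad and x of tub_a_front in the frame of tub_b_center below -0.02 m))) and horizontal distance between base_center and tray below 0.035 m and height (world z) of base_center below 0.052 m and angle between base_center's own z axis and vertical below 0.08 rad and linear speed of each of base, tub_a, tub_b below 0.02 m/s and angular speed of each of base, tub_a, tub_b below 0.2 rad/s); the robot touches nothing.
It fails at once if the tubs are pressed together hard (over 32 N on the tray under the bottom tub) (contact force between base and tray above 32 N).
It fails at once if a tub is dropped or rammed into another (faster than 0.4 m/s inside its mouth) ((horizontal distance between tub_a_center and base_center below 0.03 m and z of tub_a_center in the frame of base_center between 0.025 and 0.08 m and linear speed of tub_a above 0.4 m/s and linear speed of base below 0.2 m/s) or (horizontal distance between tub_a_center and tub_b_center below 0.03 m and z of tub_a_center in the frame of tub_b_center between 0.025 and 0.08 m and linear speed of tub_a above 0.4 m/s and linear speed of tub_b below 0.2 m/s) or (horizontal distance between tub_b_center and base_center below 0.03 m and z of tub_b_center in the frame of base_center between 0.025 and 0.08 m and linear speed of tub_b above 0.4 m/s and linear speed of base below 0.2 m/s) or (horizontal distance between tub_b_center and tub_a_center below 0.03 m and z of tub_b_center in the frame of tub_a_center between 0.025 and 0.08 m and linear speed of tub_b above 0.4 m/s and linear speed of tub_a below 0.2 m/s)).
It fails at once if the full tub is moved more than 20 mm or tipped (distance of full_tub_center from where it was at the start of the episode above 0.02 m or angle between full_tub_center's own z axis and vertical above 0.3 rad).
It fails at once if the bearing, the spanner or the grease tin is moved more than 20 mm (distance of any of bearing, spanner, grease from where it was at the start of the episode above 0.02 m).
It also fails if it takes over 69 s, if anything falls off the work surface, if the arm or the gripper's body presses on something with over 40 N, if the wrist force passes 120 N, or if a joint passes its speed limit or range.

### The arm

A 6-joint arm with a two-finger parallel gripper is mounted at the origin on the work surface. World frame = base frame: x ahead of the robot, y to its left, z up, the work surface at z = 0. Lengths are in m, angles in rad, forces in N, time in s.
With the tool pointing down it reaches from about 0.375 to 0.925 m from the base axis. Payload 5.7 kg.
Tool frame: the origin (TCP) lies midway between the tips of the shut fingers; the grasp point (between the pads) lies 19 mm behind it; z points along the fingers, y is the line along which they close (so a half turn about z gives the same grasp; the last joint's range is limited). The gripper opens to 88 mm and grips with 3 to 60 N. Pads are 20 mm wide; open, the fingers measure 115 mm over their backs; the gripper's body (75 mm by 178 mm) begins 61 mm behind the grasp point.
Start: joints at [1.171, 0.359, 1.51, -0, 1.272, -0.115], TCP at [0.169, 0.576, 0.2] pointing down, gripper open.
Joint ranges: [-2.97, 2.97], [-1.01, 2.36], [0.21, 2.38], [-0.96, 4.11], [0.2, 2.71], [-2.98, 2.98]. Speed limits (rad/s): [2.39, 2.39, 3.14, 3.14, 3.14, 3.14].

### API

Orientations are given as a rotation vector (axis times angle).
In Python, from plant import get_obs, read_camera, hand_in gives the robot as it stands. The module is installed in compiled form; this text tells all that it offers.
- The arm moves only by the tool servo_tool, never from a script. Its argument "deltas" is a list of rows, each a list of 7 numbers: the turn, a rotation vector about the tool's x, y, z each as a share of 90 degrees, from -1 to 1, then the shift along the tool's x, y, z each as a share of 20 cm, from -1 to 1, then the gripper's target within -1 to 1 (fully open at 1, half-way at 0, shut at -1). A call has 1 to 5 rows; each row is the pose to reach, as a shift and turn from the pose commanded when the call began, along the tool's axes at that moment; what a row does not reach only later rows make up. A row lasts 1/10 s, in which the tool goes at most 50 mm and 8.59 degrees, less where a joint would pass 70% of its speed; a pose out of reach is approached as far as the arm can. A call with a number of a shift or a turn outside -1 to 1 is refused whole. A call with a gripper value outside its range is refused whole. The fingers move at their own pace and stop on an object; "newtons" is the grip in N (left out, the last holds). Time passes only in rows, so rows that repeat a pose let the fingers close. It gives the time, the measured TCP pose, the force, the opening and the grip force at its end, in the units of the state.
- get_obs(): the state, without advancing time (a new reading comes with each control period).
- read_camera(name): name is "scene" or "top"; returns a dict with "frame" (400x640x3 uint8, blue, green, red), "z_map" (400x640 float32, m along the optical axis (not along the pixel's ray), 0 where there is no reading), "intrinsics" (3x3 intrinsics, pixels), "k1" (the pictures are not rectified: a ray, as slopes to the right and down, at radius r is drawn at 1 + k1 r^2 times it, then the intrinsics apply), "position" and "orientation" of the camera in the world. Camera axes: x right, y down, z forward; pixel columns grow to the right and rows downward; lengths in m; the calibration is good to about 2 mm. A picture is of the moment at which its call begins.
- hand_in(): hands the job in; it is judged then, once.
The state is a dict: "time": time; "q": joint angles; "qvel": joint speeds; "tau": joint torques, N m; "ee_pos": TCP position; "ee_rot": TCP orientation; "ft_force": force on the tool from outside, world axes, zero at the start; "torque": the same for the moment, N m; "opening": finger opening in m; "finger_force": force on a finger pad.
Only numpy, scipy, OpenCV 4.12 (cv2) and the standard library are available. Lean on these libraries where they do the work, as an engineer would, in place of code of your own. Each camera call takes 0.05 s, during which the arm holds its last target. There are 200 camera calls.

## Working session

There is one attempt and no reset: what is moved stays moved. The work goes in short steps, Python scripts to look and compute and a tool call to move; the robot and the scene stay as the last step left them, time stands still between calls to the robot, and variables do not carry over. Pictures are saved under pics/ and viewed, at most 10 in all, crops included, and the job is handed in when it is done.

Besides the shell and the picture viewer there is one more tool, called after "Emit:" as name([rows], argument=value, ...), one row to a line, values as JSON. servo_tool: Moves the arm, as the interface text tells. Shift numbers are shares of 20 cm and turn numbers shares of 90 degrees, none past 1 either way. Its arguments: {"type":"object","properties":{"deltas":{"type":"array"},"newtons":{"type":"number"}},"required":["deltas"]}

```bash
mkdir -p pics
cat > h.py <<'E'
import numpy as np, cv2
from scipy.spatial.transform import Rotation as R
from plant import get_obs, read_camera, hand_in
def rot(o):
    o=np.asarray(o,float)
    return o if o.shape==(3,3) else (R.from_rotvec(o) if o.size==3 else R.from_quat(o)).as_matrix()
def cloud(c):
    K=c["intrinsics"];k=float(c["k1"]);v,u=np.mgrid[0:400,0:640]
    d=cv2.undistortPoints(np.stack([u,v],-1).reshape(-1,1,2).astype(np.float64),K,np.array([k,0,0,0,0.])).reshape(400,640,2)
    z=c["z_map"].astype(float)
    P=np.dstack([d*z[...,None],z])@rot(c["orientation"]).T+c["position"]
    P[z==0]=np.nan
    return P
def snap(name,fn):
    c=read_camera(name); cv2.imwrite("pics/"+fn,c["frame"]); P=cloud(c); np.savez("pics/"+fn[:-4],P=P,f=c["frame"]); return c,P
E
python3 - <<'E'
from h import *
for n in("scene","top"):
    c,P=snap(n,n+"0.png"); print(n,c["position"],c["orientation"],c["k1"],c["intrinsics"][0,0])
    print(np.nanmin(P[...,2]),np.nanmax(P[...,2]))
o=get_obs();print(o["time"],o["ee_pos"],o["ee_rot"],o["opening"],o["ft_force"])
E
```

```text
scene [ 1.0461697  -0.38090151  1.17213527] [-2.34964273 -1.21008396  0.3488965 ] -0.02153532918614785 446.0301057307485
-0.7740056853943293 0.3525936005882012
top [ 0.37617701 -0.01126863  1.33838326] [-2.14397454  2.18548886 -0.1409567 ] 0.004231479797509607 452.7454738275791
-0.777527074127129 0.6598581113521835
0.1 [0.16832225 0.57521632 0.19951919] [-4.45812821e-01 -3.10936667e+00  2.49160155e-03] 0.0875736490882244 [-0.15319923 -0.40748452  0.30311568]
```

View pics/top0.png

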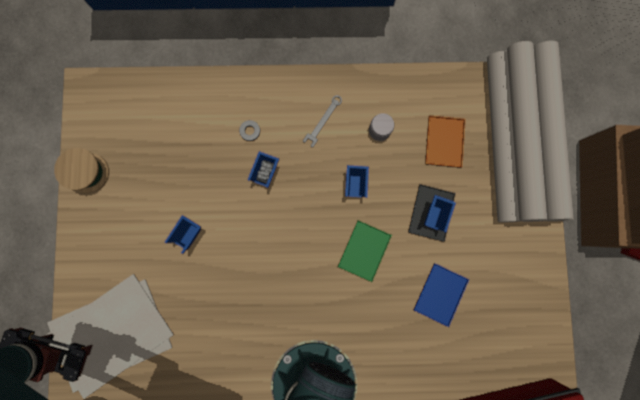

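View pics/scene0.png

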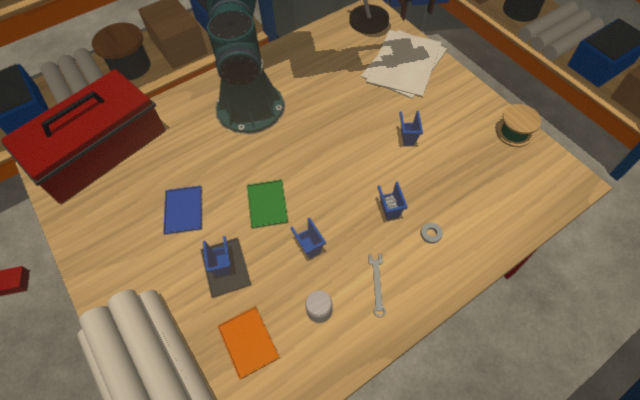

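```bash
cat >> h.py <<'E'
from scipy.optimize import least_squares
PTS=[]
def fit(xy,rad,zr,clouds):
    """U-shaped rim fit: returns x,y,yaw (yaw of +x = back), rms, per camera"""
    Q=np.vstack([P.reshape(-1,3) for P in clouds]); Q=Q[np.isfinite(Q[:,0])]
    Q=Q[(np.hypot(*(Q[:,:2]-xy).T)<rad)&(Q[:,2]>zr-.011)&(Q[:,2]<zr+.006)]
    segs=[((-.042,.028),(.043,.028)),((-.042,-.028),(.043,-.028)),((.043,-.028),(.043,.028))]
    def res(p):
        c,s=np.cos(p[2]),np.sin(p[2]); d=Q[:,:2]-p[:2]; l=np.c_[c*d[:,0]+s*d[:,1],-s*d[:,0]+c*d[:,1]]
        D=[]
        for a,b in segs:
            a,b=np.array(a),np.array(b); t=np.clip((l-a)@(b-a)/((b-a)@(b-a)),0,1); D.append(np.hypot(*(l-a-t[:,None]*(b-a)).T))
        return np.min(D,0)
    best=min((least_squares(res,[*np.nanmean(Q[:,:2],0),y],loss="soft_l1",f_scale=.002) for y in np.arange(-3.14,3.14,.26)),key=lambda r:r.cost)
    p=best.x; return p[0],p[1],(p[2]+np.pi)%(2*np.pi)-np.pi,np.sqrt(np.mean(res(p)**2)),len(Q),Q[:,2].max()
E
python3 - <<'E'
from h import *
T=np.load("pics/top0.npz");S=np.load("pics/scene0.npz")
for n,(u,v),zr in(("base",(437,213),.088),("A",(356,183),.085),("B",(184,233),.085),("full",(263,170),.085)):
    q=T["P"][v-4:v+5,u-4:u+5].reshape(-1,3); xy=np.nanmedian(q,0)[:2]
    for k,c in(("top",[T["P"]]),("scene",[S["P"]]),("both",[T["P"],S["P"]])):
        print(n,k,np.round(xy,3),np.round(fit(xy,.075,zr,c),4))
for n,(u,v) in(("bearing",(250,130)),("tin",(381,125)),("traycorners",(421,187)),("",(455,193)),("",(411,232)),("",(444,240)),("bench",(300,250))): print(n,T["P"][v,u].round(3))
I=cv2.hconcat([cv2.resize(T["f"][y:y+60,x:x+80],(400,300),interpolation=2) for x,y in((397,183),(316,153))])
J=cv2.hconcat([cv2.resize(T["f"][203:263,144:224],(400,300),interpolation=2),cv2.resize(S["f"][210:300,180:300],(400,300),interpolation=2)])
cv2.imwrite("pics/crop1.png",cv2.vconcat([I,J]))
E
```

```text
base top [ 0.479 -0.375] [ 4.686e-01 -3.600e-01 -3.667e-01  2.600e-03  2.720e+02  9.260e-02]
base scene [ 0.479 -0.375] [ 4.720e-01 -3.608e-01 -3.655e-01  2.900e-03  2.950e+02  9.240e-02]
base both [ 0.479 -0.375] [ 4.705e-01 -3.605e-01 -3.622e-01  2.900e-03  5.670e+02  9.260e-02]
A top [ 0.574 -0.138] [ 5.637e-01 -1.325e-01 -7.650e-02  2.600e-03  2.370e+02  9.100e-02]
A scene [ 0.574 -0.138] [ 5.663e-01 -1.340e-01 -6.890e-02  2.600e-03  2.730e+02  9.060e-02]
A both [ 0.574 -0.138] [ 5.653e-01 -1.333e-01 -7.180e-02  2.700e-03  5.100e+02  9.100e-02]
B top [0.434 0.366] [ 4.257e-01  3.530e-01 -5.726e-01  2.600e-03  2.750e+02  8.980e-02]
B scene [0.434 0.366] [ 4.269e-01  3.526e-01 -5.672e-01  2.800e-03  1.980e+02  9.050e-02]
B both [0.434 0.366] [ 4.263e-01  3.528e-01 -5.717e-01  2.700e-03  4.730e+02  9.050e-02]
full top [0.61  0.134] [ 6.028e-01  1.302e-01 -3.795e-01  2.700e-03  2.500e+02  9.000e-02]
full scene [0.61  0.134] [ 6.051e-01  1.290e-01 -3.811e-01  2.500e-03  2.570e+02  8.980e-02]
full both [0.61  0.134] [ 6.042e-01  1.295e-01 -3.806e-01  2.700e-03  5.070e+02  9.000e-02]
bearing [ 0.743  0.179 -0.005]
tin [ 0.732 -0.209  0.065]
traycorners [ 0.558 -0.332 -0.001]
 [ 0.537 -0.429  0.014]
 [ 0.424 -0.295  0.006]
 [ 0.399 -0.39   0.01 ]
bench [0.378 0.032 0.   ]
```

View pics/crop1.png

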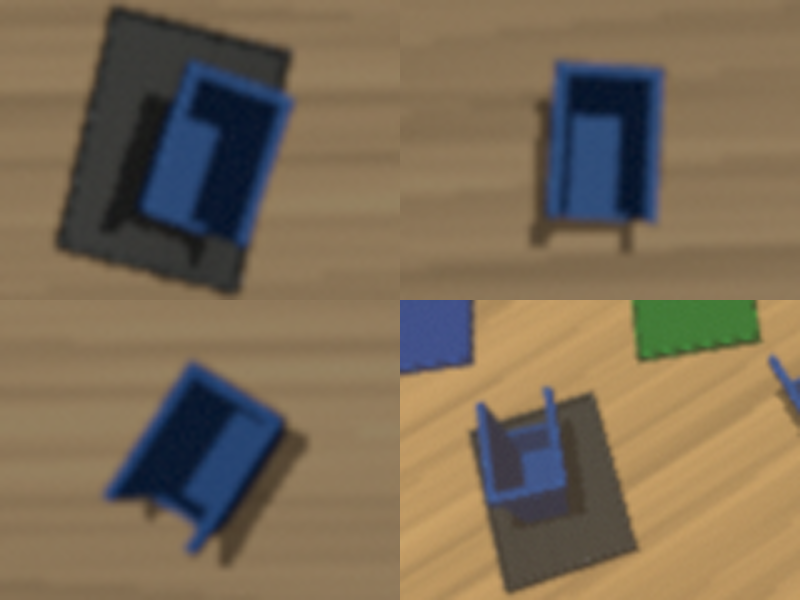

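The overview shows the base tub in the grey tray at (437,213), tub A at (356,183), tub B at (184,233), and the tub of bolts at (263,170). All the fronts face the robot side. The rim fits agree to within 3 mm between the two cameras.

```bash
cat >> h.py <<'E'
def go(xyz,yaw,p=None,r=None):
    """prints total turn/shift shares from measured (or given) pose; tool y along tub y"""
    o=get_obs(); p=o["ee_pos"] if p is None else np.array(p); Rm=rot(o["ee_rot"] if r is None else r)
    y=np.array([-np.sin(yaw),np.cos(yaw),0]); y=y*np.sign(y@Rm[:,1]); z=np.array([0,0,-1.]); Rt=np.c_[np.cross(y,z),y,z]
    t=R.from_matrix(Rm.T@Rt).as_rotvec()/(np.pi/2); s=Rm.T@(np.array(xyz)-p)/.2
    print("turn",t.round(4),"shift",s.round(4),"at",np.round(p,4),"t",o["time"],"q",np.round(o["q"],2),"F",np.round(o["ft_force"],1),"open",round(o["opening"],4),o["finger_force"])
E
python3 -c "
from h import *
go((.4263,.3528,.13),-.5717)"
```

```text
turn [-0.001   0.      0.1826] shift [-1.5505 -0.7043  0.3484] at [0.1683 0.5752 0.1995] t 0.1 q [ 1.17  0.36  1.51  0.    1.27 -0.12] F [-0.2 -0.4  0.3] open 0.0876 0.0
```

Emit:
servo_tool([
  [0,0,0.18,-1,-0.45,0.2,1],
  [0,0,0.18,-1,-0.45,0.2,1],
  [0,0,0.18,-1,-0.45,0.2,1],
  [0,0,0.18,-1,-0.45,0.2,1],
  [0,0,0.18,-1,-0.45,0.2,1],
], newtons=12)

```text
time: 0.6
ee_pos: [0.3372, 0.4301, 0.1592]
ee_rot: [0.883, 3.015, -0.004]
ft_force: [-0.2, 1.0, -0.0]
opening: 0.0875
finger_force: 0.0
```

```bash
python3 -c "
from h import *
go((.4263,.3528,.12),-.5717)"
```

```text
turn [-0.0014  0.0005  0.0013] shift [-0.5836 -0.0847  0.1964] at [0.3372 0.4301 0.1592] t 0.6 q [ 0.78  0.33  1.67 -0.    1.14 -0.22] F [-0.2  1.  -0. ] open 0.0875 0.0
```

Emit:
servo_tool([
  [0,0,0,-0.25,-0.035,0.1,1],
  [0,0,0,-0.5,-0.075,0.15,1],
  [0,0,0,-0.585,-0.085,0.195,1],
  [0,0,0,-0.585,-0.085,0.195,1],
])

```text
time: 1.0
ee_pos: [0.4262, 0.3533, 0.1196]
ee_rot: [-0.885, -3.013, 0.004]
ft_force: [-1.8, 0.4, -0.4]
opening: 0.0879
finger_force: 0.0
```

```bash
python3 -c "
from h import *
go((.4263,.3528,.060),-.5717)"
```

```text
turn [-0.0017 -0.0002  0.0003] shift [-0.0021 -0.0011  0.2983] at [0.4262 0.3533 0.1196] t 1.0 q [ 0.57  0.38  1.7  -0.    1.06 -0.43] F [-1.8  0.4 -0.4] open 0.0879 0.0
```

Emit:
servo_tool([
  [0,0,0,0,0,0.1,1],
  [0,0,0,0,0,0.2,1],
  [0,0,0,0,0,0.295,1],
  [0,0,0,0,0,0.295,1],
])

```text
time: 1.4
ee_pos: [0.422, 0.3555, 0.0602]
ee_rot: [-0.878, -3.013, 0.006]
ft_force: [-0.6, 0.0, 0.0]
opening: 0.0877
finger_force: 0.0
```

Emit:
servo_tool([
  [0,0,0,0,0,0,0.1],
  [0,0,0,0,0,0,-1],
  [0,0,0,0,0,0,-1],
  [0,0,0,0,0,0,-1],
  [0,0,0,0,0,0,-1],
], newtons=12)

```text
time: 1.9
ee_pos: [0.4261, 0.3574, 0.0634]
ee_rot: [0.88, 3.014, 0.005]
ft_force: [0.5, 4.3, 7.5]
opening: 0.0513
finger_force: 3.6
```

Run:
```python
from h import *
a,P=snap("top","t1.png"); b,Q=snap("scene","s1.png")
cv2.imwrite("pics/v1.png",cv2.hconcat([cv2.resize(a["frame"][200:270,140:230],(400,311),interpolation=2),cv2.resize(b["frame"][90:160,365:455],(400,311),interpolation=2)]))
o=get_obs(); print(o)
```

```text
{'time': 2.0, 'q': array([ 0.57343018,  0.45455126,  1.75135154,  0.00224693,  0.92828786,
       -0.43032886]), 'qvel': array([ 0.00383349, -0.00862367, -0.01945499,  0.00853271, -0.00799631,
       -0.00279157]), 'tau': array([ -2.97105029, -43.22891951, -13.6272186 ,  -1.77402891,
         1.75825674,   0.08066261]), 'ee_pos': array([0.4274314 , 0.35892717, 0.06425459]), 'ee_rot': array([0.87985373, 3.01222122, 0.01063167]), 'ft_force': array([ 0.24049004,  6.60952726, 11.51651454]), 'torque': array([ 1.46420638, -0.11139784,  0.05293704]), 'finger_force': 5.952746530529112, 'opening': 0.043313149024596063}
```

View pics/v1.png

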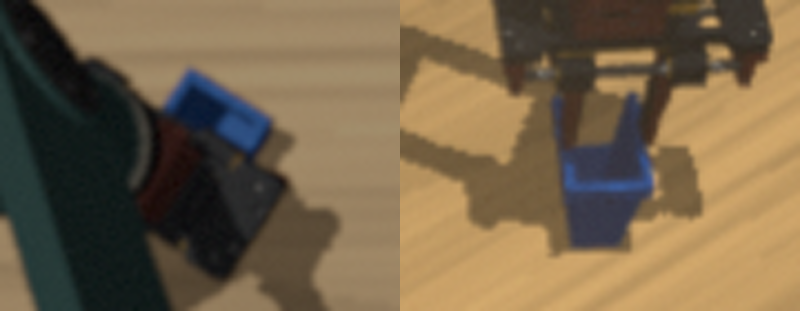

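Instead of straddling the tub, one finger shows inside its mouth, so the grasp missed. I'll use the depth cloud to find where the gripper really is.

Run:
```python
from h import *
T=np.load("pics/t1.npz")["P"];S=np.load("pics/s1.npz")["P"];F=np.load("pics/s1.npz")["f"].astype(int);FT=np.load("pics/t1.npz")["f"].astype(int)
blue=(F[...,0]>1.5*F[...,2])&(F[...,0]>50); bT=(FT[...,0]>1.5*FT[...,2])&(FT[...,0]>50)
for n,P,b in(("top",T,bT),("scene",S,blue)):
    Pb=np.where(b[...,None],P,np.nan)
    print(n,"tub",np.round(fit(np.array([.43,.35]),.09,.085,[Pb]),4))
    Q=P[~b]; Q=Q[np.isfinite(Q[:,0])]; Q=Q[np.hypot(Q[:,0]-.43,Q[:,1]-.36)<.14]
    for lo,hi in((.025,.06),(.06,.09),(.09,.12),(.12,.15),(.15,.19)):
        q=Q[(Q[:,2]>lo)&(Q[:,2]<hi)]
        if len(q)>4:
            c=cv2.minAreaRect(q[:,:2].astype(np.float32)*1000); print(lo,len(q),np.round(c[0]),np.round(c[1]),round(c[2]))
            if hi<.125:
                print(np.round(q[::max(1,len(q)//14)]*1000).astype(int).tolist())
```

```text
top tub [ 4.245e-01  3.522e-01 -5.738e-01  2.100e-03  1.000e+02  8.850e-02]
0.025 11 [444. 343.] [43. 20.] 59
[[449, 364, 58], [449, 363, 54], [451, 359, 29], [447, 362, 47], [447, 361, 42], [448, 362, 28], [445, 362, 37], [445, 361, 29], [441, 319, 26], [433, 325, 25], [424, 329, 29]]
0.06 26 [452. 336.] [63. 32.] 58
[[478, 349, 83], [475, 357, 84], [476, 345, 78], [472, 341, 82], [469, 335, 84], [467, 363, 81], [466, 332, 86], [467, 331, 77], [464, 328, 80], [461, 323, 78], [459, 369, 82], [458, 318, 87], [456, 315, 76], [454, 362, 75], [452, 310, 86], [453, 310, 74], [451, 365, 73], [451, 362, 74], [450, 305, 80], [447, 303, 79], [444, 304, 76], [442, 307, 74], [436, 310, 75], [428, 315, 75], [425, 317, 78], [422, 319, 79]]
0.15 165 [415. 340.] [137.  67.] 57
scene tub [ 4.252e-01  3.522e-01 -5.788e-01  2.600e-03  8.100e+01  9.090e-02]
0.025 152 [428. 352.] [48. 81.] 58
[[405, 390, 50], [397, 369, 37], [389, 365, 28], [417, 381, 43], [405, 381, 27], [414, 382, 29], [437, 372, 49], [458, 334, 57], [449, 318, 54], [467, 344, 53], [457, 333, 47], [451, 318, 46], [469, 345, 45], [459, 338, 34], [450, 330, 26], [461, 338, 26]]
0.06 153 [429. 352.] [66. 92.] 55
[[405, 396, 85], [412, 390, 86], [408, 392, 72], [424, 388, 84], [410, 388, 61], [432, 381, 82], [443, 371, 89], [410, 326, 80], [422, 322, 89], [448, 365, 74], [468, 361, 87], [476, 348, 80], [458, 323, 75], [483, 349, 81], [458, 334, 62], [453, 321, 62]]
0.09 60 [426. 354.] [66. 35.] 67
[[398, 334, 120], [402, 332, 111], [402, 333, 105], [403, 332, 102], [436, 378, 102], [408, 328, 105], [441, 373, 106], [410, 326, 104], [439, 377, 96], [408, 329, 95], [441, 375, 94], [411, 327, 94], [443, 374, 93], [417, 326, 96], [450, 376, 93]]
0.12 60 [435. 350.] [71. 25.] 76
0.15 291 [428. 354.] [163.  69.] 58
```

```bash
cat >> h.py <<'E'
def proj(c,X):
    Rm=rot(c["orientation"]); d=(np.atleast_2d(X)-c["position"])@Rm
    return cv2.projectPoints(d,np.zeros(3),np.zeros(3),c["intrinsics"],np.array([float(c["k1"]),0,0,0,0.]))[0].reshape(-1,2)
E
python3 - <<'E'
from h import *
c=read_camera("scene"); o=get_obs(); print(o["time"],o["opening"],o["ee_pos"],o["ft_force"])
def tubpts(x,y,w,L): 
    c,s=np.cos(w),np.sin(w); L=np.array(L); return np.c_[x+c*L[:,0]-s*L[:,1],y+s*L[:,0]+c*L[:,1],L[:,2]]
out=[]
u0,v0,k=375,95,10
I=cv2.resize(c["frame"][v0:v0+55,u0:u0+75],None,fx=k,fy=k,interpolation=2)
def line(L,col,x=.4255,y=.3523,w=-.575):
    q=((proj(c,tubpts(x,y,w,L))-[u0,v0]+.5)*k).astype(np.int32); cv2.polylines(I,[q],False,col,1)
line([(-.043,.031,.085),(.046,.031,.085),(.046,-.031,.085),(-.043,-.031,.085)],(0,255,255))
line([(-.0325,.0175,0),(.0325,.0175,0),(.0325,-.0175,0),(-.0325,-.0175,0)],(0,255,255))
p=o["ee_pos"]
for s in(-1,1):
    y=s*o["opening"]/2; line([(-.01,y,p[2]),(.01,y,p[2]),(.01,y,p[2]+.05),(-.01,y,p[2]+.05)],(0,0,255),p[0],p[1])
cv2.imwrite("pics/v2.png",I)
E
```

```text
2.05 0.03930654199621701 [0.42810515 0.35966147 0.06474759] [-0.3616287   7.56917068 13.64693727]
```

View pics/v2.png

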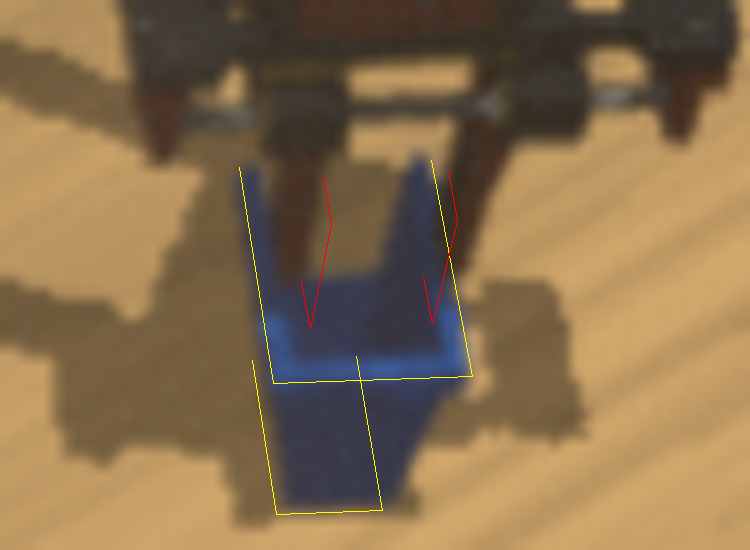

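The yellow model rim lies on the tub, so the tub has not moved. Both fingertips end near rows 275–280 of the crop, but the reported TCP puts them near row 325. I'll read the depth along the fingers.

Run:
```python
from h import *
d=np.load("pics/s1.npz");P=d["P"];f=d["f"]
for u,v in((405,112),(405,115),(405,118),(405,121),(404,122),(405,124),(405,126),(425,110),(424,113),(423,116),(423,118),(422,120),(422,122),(422,124),(422,126),(392,108),(443,106)): print(u,v,np.round(P[v,u]*1000),f[v,u])
```

```text
405 112 [418. 330. 136.] [39 52 73]
405 115 [422. 329. 126.] [44 59 76]
405 118 [353. 410.  -7.] [53 78 97]
405 121 [368. 396.   2.] [ 61  87 107]
404 122 [369. 390.   1.] [56 69 84]
405 124 [396. 366.  34.] [79 62 59]
405 126 [399. 365.  27.] [78 58 56]
425 110 [452. 380. 142.] [42 62 84]
424 113 [450. 381. 127.] [45 66 90]
423 116 [451. 378. 116.] [ 58  86 114]
423 118 [393. 455.   1.] [ 79 120 154]
422 120 [451. 379.  97.] [ 59  88 116]
422 122 [407. 437.   5.] [ 79 121 153]
422 124 [408. 438.  -5.] [ 87 135 168]
422 126 [419. 427.   3.] [ 67  93 113]
392 108 [414. 276. 184.] [48 65 87]
443 106 [492. 406. 179.] [38 53 76]
```

Emit:
servo_tool([
  [0,0,0,0,0,-0.06,0],
  [0,0,0,0,0,-0.15,1],
  [0,0,0,0,0,-0.3,1],
  [0,0,0,0,0,-0.4,1],
  [0,0,0,0,0,-0.4,1],
])

```text
time: 2.55
ee_pos: [0.4264, 0.3568, 0.1453]
ee_rot: [0.879, 3.013, 0.005]
ft_force: [-0.1, 0.7, -0.3]
opening: 0.0722
finger_force: 0.0
```

Run:
```python
from h import *
c,P=snap("scene","s3.png"); o=get_obs(); print({k:np.round(o[k],4) for k in("time","opening","ee_pos","ee_rot","ft_force","q","qvel")})
u0,v0,k=365,75,8
p=o["ee_pos"];Rm=rot(o["ee_rot"])
f=c["frame"].astype(int); blue=f[...,0]>1.3*f[...,2]
I=cv2.resize(c["frame"][v0:v0+75,u0:u0+100],None,fx=k,fy=k,interpolation=2)
for s in(-1,1):
    y=s*o["opening"]/2; L=np.array([(-.01,y,-.04),(-.01,y,0),(.01,y,0),(.01,y,-.04)])
    cv2.polylines(I,[((proj(c,p+L@Rm.T)-[u0,v0]+.5)*k).astype(np.int32)],False,(0,0,255),1)
cv2.imwrite("pics/v3.png",I)
Q=P[~blue]; Q=Q[np.isfinite(Q[:,0])]; l=(Q-p)@Rm; m=(abs(l[:,0])<.06)&(abs(l[:,1])<.1)&(l[:,2]>-.2)&(Q[:,2]>.105); l=l[m]
for a in np.arange(-.09,.03,.01):
    s=l[(l[:,2]>=a)&(l[:,2]<a+.01)]
    for sg in(-1,1):
        t=s[s[:,1]*sg>0]
        if len(t)>2: print(round(a,3),sg,len(t),"x",np.round(np.percentile(t[:,0],[5,95])*1000),"y",np.round(np.percentile(t[:,1],[5,95])*1000))
```

```text
{'time': np.float64(2.6), 'opening': np.float64(0.0765), 'ee_pos': array([0.4254, 0.3562, 0.1436]), 'ee_rot': array([8.7920e-01, 3.0142e+00, 2.5000e-03]), 'ft_force': array([ 0.0992,  0.1243, -0.4341]), 'q': array([ 5.7280e-01,  3.5200e-01,  1.6781e+00, -3.0000e-04,  1.1092e+00,
       -4.3020e-01]), 'qvel': array([ 0.002 ,  0.0325,  0.0373,  0.0018, -0.0168, -0.0001])}
-0.09 -1 8 x [-14. -10.] y [-50. -42.]
-0.09 1 12 x [-12.   1.] y [36. 47.]
-0.08 -1 13 x [-13.  -1.] y [-49. -37.]
-0.08 1 21 x [-13.   6.] y [35. 45.]
-0.07 -1 9 x [-12.   4.] y [-49. -40.]
-0.07 1 13 x [-11.   8.] y [35. 44.]
-0.06 -1 12 x [-13.   5.] y [-47. -38.]
-0.06 1 11 x [-12.   7.] y [34. 44.]
-0.05 -1 11 x [-14.   6.] y [-47. -39.]
-0.05 1 13 x [-12.   8.] y [35. 44.]
-0.04 -1 11 x [-14.   0.] y [-47. -39.]
-0.04 1 14 x [-12.   5.] y [35. 42.]
-0.03 -1 4 x [-11.  -5.] y [-45. -37.]
-0.03 1 8 x [-10.  10.] y [36. 43.]
```

View pics/v3.png

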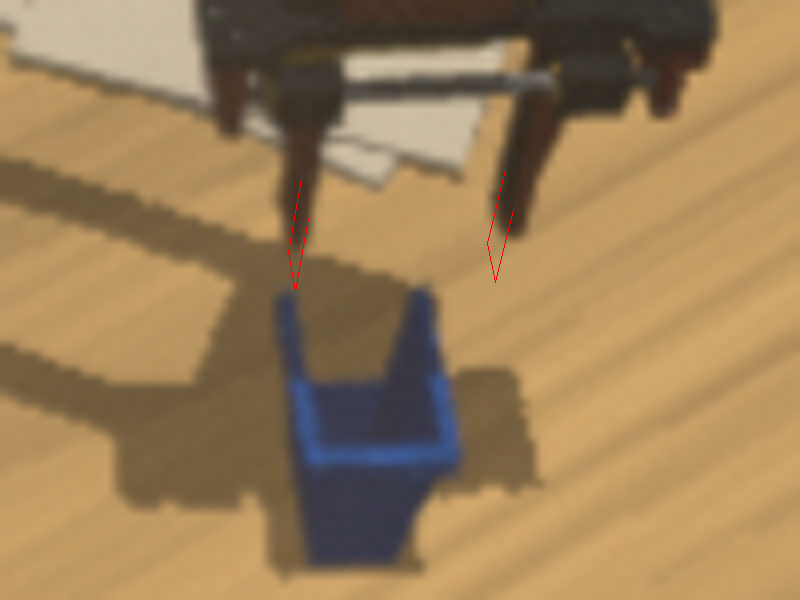

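The tub is undisturbed. The fingertips end at crop row ~240, against ~290 for the reported TCP, so they sit about 21 mm behind it. I'll grasp that much lower.

Emit:
servo_tool([
  [0,0,0,0,0,0,1],
  [0,0,0,0,0,0,1],
  [0,0,0,0,0,0,1],
])

```text
time: 2.9
ee_pos: [0.4239, 0.3554, 0.1411]
ee_rot: [-0.879, -3.014, 0.003]
ft_force: [0.5, -0.2, -0.1]
opening: 0.0877
finger_force: 0.0
```

```bash
python3 -c "
from h import *
go((.426,.353,.041),-.5735)"
```

```text
turn [-0.0015 -0.0006  0.0038] shift [-0.0156 -0.0035  0.5003] at [0.4239 0.3554 0.1411] t 2.9 q [ 0.57  0.36  1.68 -0.    1.11 -0.43] F [ 0.5 -0.2 -0.1] open 0.0877 0.0
```

Emit:
servo_tool([
  [0,0,0.003,-0.015,-0.003,0.12,1],
  [0,0,0.003,-0.015,-0.003,0.25,1],
  [0,0,0.003,-0.015,-0.003,0.38,1],
  [0,0,0.003,-0.015,-0.003,0.5,1],
  [0,0,0.003,-0.015,-0.003,0.5,1],
])

```text
time: 3.4
ee_pos: [0.4242, 0.352, 0.0388]
ee_rot: [-0.885, -3.009, 0.009]
ft_force: [0.1, -0.9, 0.1]
opening: 0.0877
finger_force: 0.0
```

Emit:
servo_tool([
  [0,0,0,0,0,0,0.4],
  [0,0,0,0,0,0,0.1],
  [0,0,0,0,0,0,-0.3],
  [0,0,0,0,0,0,-0.3],
  [0,0,0,0,0,0,-0.3],
], newtons=12)

```text
time: 3.9
ee_pos: [0.4278, 0.3545, 0.0434]
ee_rot: [0.886, 3.012, 0.003]
ft_force: [-0.1, -0.4, 5.7]
opening: 0.0621
finger_force: 12.0
```

Emit:
servo_tool([
  [0,0,0,0,0,-0.03,-0.3],
  [0,0,0,0,0,-0.1,-0.3],
  [0,0,0,0,0,-0.2,-0.3],
  [0,0,0,0,0,-0.3,-0.3],
  [0,0,0,0,0,-0.3,-0.3],
])

```text
time: 4.4
ee_pos: [0.4285, 0.3549, 0.1047]
ee_rot: [0.886, 3.011, 0.005]
ft_force: [1.2, -0.6, -1.1]
opening: 0.0619
finger_force: 12.0
```

Run:
```python
from h import *
go((.4705,-.3605,.24),-.3622)
c,P=snap("scene","s4.png"); o=get_obs(); z=o["ee_pos"][2]
f=c["frame"].astype(int); b=(f[...,0]>1.3*f[...,2])
Pb=np.where(b[...,None],P,np.nan)
for dz in(.04,.044,.048): print(np.round(fit(np.array([.426,.353]),.08,z+dz,[Pb]),4))
q=Pb.reshape(-1,3);q=q[np.hypot(q[:,0]-.426,q[:,1]-.353)<.07]; print(np.round(np.percentile(q[:,2],[1,3,50,97,99]),3), o["ee_pos"])
cv2.imwrite("pics/v4.png",cv2.resize(c["frame"][70:145,365:465],None,fx=8,fy=8,interpolation=2))
```

```text
turn [ 0.0024  0.0015 -0.1337] shift [-2.1148 -2.8905 -0.684 ] at [0.4285 0.3549 0.1047] t 4.4 q [ 0.57  0.4   1.72 -0.    1.02 -0.43] F [ 1.2 -0.6 -1.1] open 0.0619 11.998737752437592
[ 4.271e-01  3.515e-01 -5.569e-01  2.600e-03  1.390e+02  1.492e-01]
[ 4.273e-01  3.515e-01 -5.584e-01  2.600e-03  1.360e+02  1.531e-01]
[ 4.271e-01  3.515e-01 -5.538e-01  2.600e-03  1.230e+02  1.531e-01]
[0.07  0.073 0.143 0.551 0.555] [0.42768995 0.35433895 0.10329045]
```

View pics/v4.png

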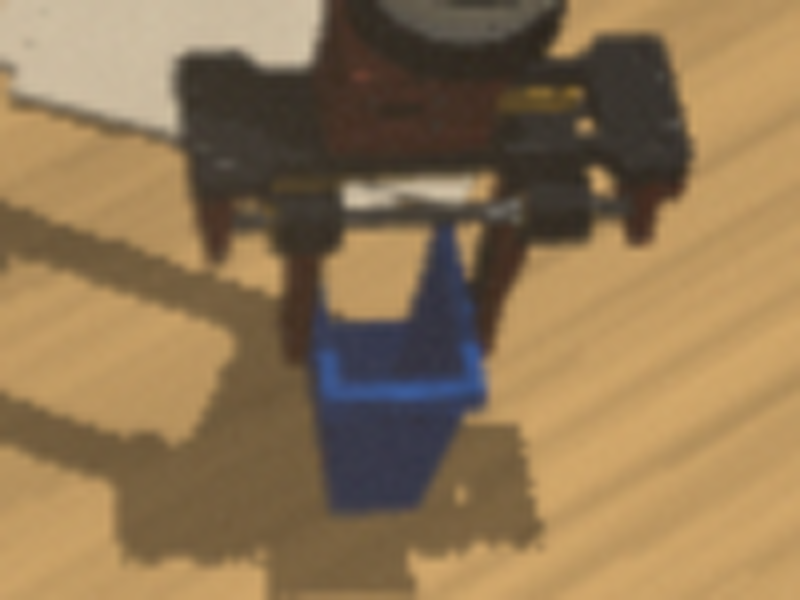

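The tub hangs upright between the fingers, with the pads on the bead and about 60 mm of lift. Carrying it over now.

Emit:
servo_tool([
  [0,0,0,0,0,-0.23,-0.3],
  [0,0,0,-0.2,-0.3,-0.4,-0.3],
  [0,0,0,-0.35,-0.5,-0.5,-0.3],
  [0,0,0,-0.5,-0.7,-0.5,-0.3],
  [0,0,0,-0.65,-0.9,-0.5,-0.3],
])

```text
time: 4.95
ee_pos: [0.4363, 0.1622, 0.2002]
ee_rot: [0.885, 3.014, -0.0]
ft_force: [0.6, -0.3, -0.9]
opening: 0.0616
finger_force: 12.0
```

Emit:
servo_tool([
  [0,0,0,-0.7,-0.98,-0.1,-0.3],
  [0,0,0,-0.7,-0.98,-0.1,-0.3],
  [0,0,0,-0.7,-0.98,-0.1,-0.3],
  [0,0,0,-0.7,-0.98,-0.1,-0.3],
  [0,0,0,-0.7,-0.98,-0.1,-0.3],
])

```text
time: 5.45
ee_pos: [0.4471, -0.0792, 0.2194]
ee_rot: [-0.888, -3.012, 0.001]
ft_force: [0.8, 1.2, -0.9]
opening: 0.0618
finger_force: 12.0
```

```bash
python3 -c "
from h import *
go((.4705,-.3605,.20),-.3622)"
```

```text
turn [-0.0004 -0.001  -0.1343] shift [-0.8611 -1.1184  0.0964] at [ 0.4471 -0.0792  0.2194] t 5.45 q [-0.33  0.13  1.78 -0.    1.23 -1.32] F [ 0.8  1.2 -0.9] open 0.0618 12.000484764575958
```

Emit:
servo_tool([
  [0,0,-0.134,-0.75,-0.97,0.09,-0.3],
  [0,0,-0.134,-0.75,-0.97,0.09,-0.3],
  [0,0,-0.134,-0.75,-0.97,0.09,-0.3],
  [0,0,-0.134,-0.75,-0.97,0.09,-0.3],
  [0,0,-0.134,-0.75,-0.97,0.09,-0.3],
])

```text
time: 5.95
ee_pos: [0.4681, -0.3211, 0.2007]
ee_rot: [-0.565, -3.088, -0.002]
ft_force: [0.2, 0.3, -0.9]
opening: 0.0621
finger_force: 12.0
```

```bash
python3 -c "
from h import *
go((.4705,-.3605,.20),-.3622)"
```

```text
turn [ 0.0006 -0.0014  0.    ] shift [-0.081  -0.1798  0.003 ] at [ 0.4681 -0.3211  0.2007] t 5.95 q [-0.72  0.31  1.58  0.    1.25 -1.93] F [ 0.2  0.3 -0.9] open 0.0621 12.00018659234047
```

Emit:
servo_tool([
  [0,0,0,-0.08,-0.18,0.0,-0.3],
  [0,0,0,-0.08,-0.18,0.1,-0.3],
  [0,0,0,-0.08,-0.18,0.2,-0.3],
  [0,0,0,-0.08,-0.18,0.2,-0.3],
  [0,0,0,-0.08,-0.18,0.2,-0.3],
])

```text
time: 6.45
ee_pos: [0.4705, -0.3582, 0.1613]
ee_rot: [-0.565, -3.088, -0.002]
ft_force: [0.6, -0.4, -1.2]
opening: 0.0621
finger_force: 12.0
```

```bash
cat >> h.py <<'E'
def meas(xy,zrs):
    "rim fits at given heights, blue pixels only, both cameras separately"
    for n in("scene","top"):
        c=read_camera(n); f=c["frame"].astype(int); P=np.where(((f[...,0]>1.3*f[...,2])&(f[...,0]>35))[...,None],cloud(c),np.nan)
        for z in zrs:
            try: print(n,z,np.round(fit(np.array(xy),.08,z,[P]),4))
            except Exception as e: print(n,z,"few",e)
E
python3 -c "
from h import *
go((.4705,-.3605,.150),-.3622)
z=get_obs()['ee_pos'][2]; meas((.4705,-.3605),(.088,z+.0425))"
```

```text
turn [ 0.0006 -0.0017  0.0003] shift [-0.004  -0.0107  0.0566] at [ 0.4705 -0.3582  0.1613] t 6.45 q [-0.77  0.38  1.57 -0.    1.19 -1.98] F [ 0.6 -0.4 -1.2] open 0.0621 11.999387294054031
scene 0.088 [ 4.713e-01 -3.619e-01 -3.537e-01  2.500e-03  1.860e+02  9.170e-02]
scene 0.20383028207645743 [ 4.709e-01 -3.585e-01 -3.597e-01  2.300e-03  2.030e+02  2.062e-01]
top 0.088 [ 4.314e-01 -3.470e-01 -3.424e-01  2.100e-03  5.200e+01  9.290e-02]
top 0.20383028207645743 [ 4.645e-01 -3.565e-01 -3.238e-01  2.400e-03  3.700e+01  2.066e-01]
```

```bash
python3 -c "
from h import *
go((.471,-.361,.110),-.360)"
```

```text
turn [-0.0003  0.0004 -0.0008] shift [-1.000e-04 -1.050e-02  2.649e-01] at [ 0.4717 -0.359   0.163 ] t 6.55 q [-0.77  0.38  1.57 -0.    1.19 -1.98] F [ 1.6  0.1 -1.6] open 0.0624 11.999366730451584
```

Emit:
servo_tool([
  [0,0,0,-0.001,-0.011,0.08,-0.3],
  [0,0,0,-0.001,-0.011,0.14,-0.3],
  [0,0,0,-0.001,-0.011,0.2,-0.3],
  [0,0,0,-0.001,-0.011,0.25,-0.3],
  [0,0,0,-0.001,-0.011,0.25,-0.3],
])

```text
time: 7.05
ee_pos: [0.4699, -0.3601, 0.1109]
ee_rot: [-0.564, -3.088, -0.002]
ft_force: [-0.0, 1.0, -1.0]
opening: 0.0618
finger_force: 12.0
```

Emit:
servo_tool([
  [0,0,0,0,0,0.02,-0.3],
  [0,0,0,0,0,0.04,-0.3],
  [0,0,0,0,0,0.06,-0.3],
  [0,0,0,0,0,0.08,-0.3],
  [0,0,0,0,0,0.08,-0.3],
])

```text
time: 7.55
ee_pos: [0.4704, -0.3608, 0.0959]
ee_rot: [-0.565, -3.09, -0.001]
ft_force: [-0.1, 0.3, -1.7]
opening: 0.062
finger_force: 12.0
```

Emit:
servo_tool([
  [0,0,0,0,0,0.015,-0.3],
  [0,0,0,0,0,0.03,-0.3],
  [0,0,0,0,0,0.045,-0.3],
  [0,0,0,0,0,0.055,-0.3],
  [0,0,0,0,0,0.055,-0.3],
])

```text
time: 8.05
ee_pos: [0.4705, -0.3609, 0.085]
ee_rot: [-0.565, -3.09, -0.0]
ft_force: [0.3, 0.5, -0.7]
opening: 0.0621
finger_force: 12.0
```

Emit:
servo_tool([
  [0,0,0,0,0,0.005,-0.3],
  [0,0,0,0,0,0.01,-0.3],
  [0,0,0,0,0,0.01,-0.3],
])

```text
time: 8.35
ee_pos: [0.4707, -0.3611, 0.0834]
ee_rot: [-0.565, -3.09, 0.0]
ft_force: [0.3, 0.6, -1.6]
opening: 0.0625
finger_force: 12.0
```

Emit:
servo_tool([
  [0,0,0,0,0,0.005,-0.3],
  [0,0,0,0,0,0.01,-0.3],
  [0,0,0,0,0,0.01,-0.3],
])

```text
time: 8.65
ee_pos: [0.4708, -0.3613, 0.0815]
ee_rot: [0.565, 3.09, -0.001]
ft_force: [0.7, -0.8, -1.0]
opening: 0.0616
finger_force: 12.0
```

Emit:
servo_tool([
  [0,0,0,0,0,0.005,-0.3],
  [0,0,0,0,0,0.008,-0.3],
  [0,0,0,0,0,0.008,-0.3],
])

```text
time: 8.95
ee_pos: [0.4716, -0.3617, 0.0806]
ee_rot: [0.565, 3.088, -0.002]
ft_force: [1.2, -0.6, 4.3]
opening: 0.0621
finger_force: 12.0
```

Emit:
servo_tool([
  [0,0,0,0,0,-0.002,-0.3],
  [0,0,0,0,0,-0.002,0.5],
  [0,0,0,0,0,-0.002,1],
  [0,0,0,0,0,-0.002,1],
  [0,0,0,0,0,-0.002,1],
])

```text
time: 9.45
ee_pos: [0.4704, -0.3609, 0.0799]
ee_rot: [-0.565, -3.09, -0.0]
ft_force: [-0.0, 0.2, 0.7]
opening: 0.086
finger_force: 0.0
```

Emit:
servo_tool([
  [0,0,0,0,0,-0.1,1],
  [0,0,0,0,0,-0.25,1],
  [0,0,0,0,0,-0.45,1],
  [0,0,0,0,0,-0.6,1],
  [0,0,0,0,0,-0.6,1],
])

```text
time: 9.95
ee_pos: [0.473, -0.3633, 0.2049]
ee_rot: [0.564, 3.083, -0.008]
ft_force: [-0.2, -0.1, 0.5]
opening: 0.0881
finger_force: 0.0
```

```bash
python3 -c "
from h import *
go((.5653,-.1335,.2),-.0718)
meas((.4712,-.3612),(.121,.088))"
```

```text
turn [-0.0029  0.0046 -0.1846] shift [-0.0247  1.2382  0.0205] at [ 0.473  -0.3633  0.2049] t 9.95 q [-0.77  0.34  1.52 -0.    1.27 -1.98] F [-0.2 -0.1  0.5] open 0.0881 0.0
scene 0.121 [ 4.729e-01 -3.612e-01 -3.677e-01  2.600e-03  2.310e+02  1.262e-01]
scene 0.088 [ 4.712e-01 -3.612e-01 -3.616e-01  2.700e-03  1.310e+02  9.340e-02]
top 0.121 [ 4.694e-01 -3.599e-01 -3.220e-01  2.500e-03  1.000e+02  1.270e-01]
top 0.088 [ 4.7520e-01 -3.5760e-01  2.8654e+00  3.7000e-03  8.5000e+01  9.3500e-02]
```

Tub B is seated: its rim is at 0.121 m and the stack is aligned to about 2 mm. Next is tub A.

Emit:
servo_tool([
  [0,0,-0.18,-0.02,0.25,0.02,1],
  [0,0,-0.18,-0.02,0.5,0.02,1],
  [0,0,-0.18,-0.02,0.75,0.02,1],
  [0,0,-0.18,-0.02,1,0.02,1],
  [0,0,-0.18,-0.02,1,0.02,1],
])

```text
time: 10.55
ee_pos: [0.5452, -0.1693, 0.194]
ee_rot: [-0.116, -3.136, -0.006]
ft_force: [0.1, 0.5, -0.0]
opening: 0.0879
finger_force: 0.0
```

```bash
python3 -c "
from h import *
go((.5653,-.1335,.13),-.0718)"
```

```text
turn [ 0.0024 -0.0021 -0.0013] shift [-0.0882  0.1846  0.3206] at [ 0.5452 -0.1693  0.194 ] t 10.55 q [-0.42  0.33  1.58  0.    1.24 -1.92] F [ 0.1  0.5 -0. ] open 0.0879 0.0
```

Emit:
servo_tool([
  [0.002,-0.002,0,-0.088,0.184,0,1],
  [0.002,-0.002,0,-0.088,0.184,0.1,1],
  [0.002,-0.002,0,-0.088,0.184,0.25,1],
  [0.002,-0.002,0,-0.088,0.184,0.3,1],
  [0.002,-0.002,0,-0.088,0.184,0.3,1],
])

```text
time: 11.05
ee_pos: [0.5632, -0.14, 0.1335]
ee_rot: [-0.125, -3.136, 0.003]
ft_force: [-0.3, -0.4, -0.3]
opening: 0.0878
finger_force: 0.0
```

```bash
python3 -c "
from h import *
go((.5653,-.1333,.041),-.0718)"
```

```text
turn [-0.0011 -0.0018 -0.005 ] shift [-0.0092  0.0348  0.4623] at [ 0.5632 -0.14    0.1335] t 11.05 q [-0.36  0.4   1.63 -0.    1.12 -1.85] F [-0.3 -0.4 -0.3] open 0.0878 0.0
```

Emit:
servo_tool([
  [0,0,-0.004,-0.009,0.033,0.1,1],
  [0,0,-0.004,-0.009,0.033,0.1,1],
])

```text
time: 11.25
ee_pos: [0.5669, -0.1336, 0.115]
ee_rot: [0.115, 3.139, -0.004]
ft_force: [-0.6, -0.4, -0.2]
opening: 0.0879
finger_force: 0.0
```

```bash
python3 -c "
from h import *
go((.5653,-.1333,.041),-.0718)"
```

```text
turn [-0.0015  0.0001 -0.0009] shift [0.008  0.0019 0.3702] at [ 0.5669 -0.1336  0.115 ] t 11.25 q [-0.35  0.42  1.65 -0.    1.07 -1.84] F [-0.6 -0.4 -0.2] open 0.0879 0.0
```

Emit:
servo_tool([
  [0,0,0,0.004,0,0.1,1],
  [0,0,0,0.004,0,0.2,1],
  [0,0,0,0.004,0,0.3,1],
  [0,0,0,0.004,0,0.37,1],
  [0,0,0,0.004,0,0.37,1],
])

```text
time: 11.75
ee_pos: [0.5664, -0.1341, 0.0413]
ee_rot: [0.115, 3.139, -0.004]
ft_force: [-0.7, 0.4, -0.3]
opening: 0.0881
finger_force: 0.0
```

Emit:
servo_tool([
  [0,0,0,0,0,0,0.4],
  [0,0,0,0,0,0,0.1],
  [0,0,0,0,0,0,-0.3],
  [0,0,0,0,0,0,-0.3],
  [0,0,0,0,0,0,-0.3],
])

```text
time: 12.25
ee_pos: [0.5682, -0.1341, 0.043]
ee_rot: [0.114, 3.135, -0.006]
ft_force: [-0.4, 0.4, 4.4]
opening: 0.0621
finger_force: 12.0
```

Emit:
servo_tool([
  [0,0,0,0,0,-0.1,-0.3],
  [0,0,0,0,0,-0.3,-0.3],
  [0,0,0,0,0,-0.5,-0.3],
  [0,0,0,0,0,-0.7,-0.3],
  [0,0,0,0,0,-0.9,-0.3],
])

```text
time: 12.75
ee_pos: [0.5662, -0.1332, 0.2235]
ee_rot: [0.114, 3.137, -0.005]
ft_force: [-0.2, -1.5, -1.6]
opening: 0.062
finger_force: 12.0
```

```bash
python3 -c "
from h import *
go((.472,-.3612,.22),-.362)"
```

```text
turn [-0.0018  0.0017  0.1842] shift [ 0.3872 -1.1713  0.0204] at [ 0.5662 -0.1332  0.2235] t 12.75 q [-0.35  0.31  1.52 -0.    1.3  -1.85] F [-0.2 -1.5 -1.6] open 0.062 11.996452510356903
```

Emit:
servo_tool([
  [0,0,0.18,0.08,-0.24,0.02,-0.3],
  [0,0,0.18,0.16,-0.48,0.02,-0.3],
  [0,0,0.18,0.24,-0.72,0.02,-0.3],
  [0,0,0.18,0.32,-0.97,0.02,-0.3],
  [0,0,0.184,0.32,-0.97,0.02,-0.3],
])

```text
time: 13.25
ee_pos: [0.4867, -0.3274, 0.2184]
ee_rot: [0.572, 3.086, -0.009]
ft_force: [0.0, -0.1, -1.3]
opening: 0.062
finger_force: 12.0
```

```bash
python3 -c "
from h import *
go((.472,-.3612,.20),-.362)"
```

```text
turn [-0.0032  0.0024 -0.0029] shift [ 0.0082 -0.1835  0.0931] at [ 0.4867 -0.3274  0.2184] t 13.25 q [-0.71  0.32  1.52 -0.    1.29 -1.91] F [ 0.  -0.1 -1.3] open 0.062 11.996776163578033
```

Emit:
servo_tool([
  [0,0,0,0.004,-0.1,0.02,-0.3],
  [0,0,0,0.008,-0.183,0.06,-0.3],
  [0,0,0,0.008,-0.183,0.09,-0.3],
  [0,0,0,0.008,-0.183,0.09,-0.3],
])

```text
time: 13.65
ee_pos: [0.474, -0.3547, 0.1991]
ee_rot: [0.566, 3.089, -0.001]
ft_force: [-0.4, 0.5, -1.5]
opening: 0.0621
finger_force: 12.0
```

```bash
python3 -c "
from h import *
go((.472,-.3612,.145),-.362)
z=get_obs()['ee_pos'][2]; meas((.472,-.3612),(.121,z+.0425))
go((.472,-.3612,.145),-.362)"
```

```text
turn [-0.0003  0.0008 -0.0001] shift [-0.0021 -0.0337  0.2707] at [ 0.474  -0.3547  0.1991] t 13.65 q [-0.76  0.35  1.53 -0.    1.26 -1.97] F [-0.4  0.5 -1.5] open 0.0621 11.997400224208832
scene 0.121 [ 4.729e-01 -3.617e-01 -3.604e-01  2.500e-03  2.130e+02  1.267e-01]
scene 0.24162947734856205 [ 4.738e-01 -3.546e-01 -3.666e-01  2.300e-03  2.330e+02  2.473e-01]
top 0.121 [ 4.7150e-01 -3.6250e-01  2.7407e+00  2.1000e-03  6.1000e+01  1.2680e-01]
top 0.24162947734856205 [ 4.673e-01 -3.534e-01 -3.628e-01  2.400e-03  4.300e+01  2.452e-01]
turn [-0.0008  0.0018  0.0006] shift [ 0.0023 -0.0349  0.2762] at [ 0.4748 -0.3547  0.2002] t 13.75 q [-0.76  0.35  1.53 -0.    1.26 -1.97] F [-0.8  0.1 -1.7] open 0.0619 11.997342109680176
```

Emit:
servo_tool([
  [0,0,0,0.001,-0.036,0,-0.3],
  [0,0,0,0.001,-0.036,0.08,-0.3],
  [0,0,0,0.001,-0.036,0.15,-0.3],
  [0,0,0,0.001,-0.036,0.2,-0.3],
  [0,0,0,0.001,-0.036,0.2,-0.3],
])

```text
time: 14.25
ee_pos: [0.471, -0.3616, 0.1589]
ee_rot: [0.565, 3.09, -0.001]
ft_force: [-0.7, -0.4, -0.8]
opening: 0.062
finger_force: 12.0
```

```bash
python3 -c "
from h import *
go((.4718,-.3615,.12),-.362)"
```

```text
turn [-0.0005  0.0004  0.0003] shift [-0.0032  0.0021  0.1945] at [ 0.471  -0.3616  0.1589] t 14.25 q [-0.77  0.39  1.57 -0.    1.18 -1.98] F [-0.7 -0.4 -0.8] open 0.062 11.997234374284744
```

Emit:
servo_tool([
  [0,0,0,-0.002,0.001,0.05,-0.3],
  [0,0,0,-0.002,0.001,0.1,-0.3],
  [0,0,0,-0.002,0.001,0.14,-0.3],
  [0,0,0,-0.002,0.001,0.18,-0.3],
  [0,0,0,-0.002,0.001,0.18,-0.3],
])

```text
time: 14.75
ee_pos: [0.4718, -0.3622, 0.1233]
ee_rot: [0.565, 3.089, -0.003]
ft_force: [0.3, 0.2, -1.3]
opening: 0.0622
finger_force: 12.0
```

Emit:
servo_tool([
  [0,0,0,0,0,0.007,-0.3],
  [0,0,0,0,0,0.014,-0.3],
  [0,0,0,0,0,0.014,-0.3],
])

```text
time: 15.05
ee_pos: [0.4727, -0.363, 0.1221]
ee_rot: [0.565, 3.087, -0.005]
ft_force: [-0.5, -0.5, -1.5]
opening: 0.0617
finger_force: 12.0
```

Emit:
servo_tool([
  [0,0,0,0,0,0.007,-0.3],
  [0,0,0,0,0,0.014,-0.3],
  [0,0,0,0,0,0.014,-0.3],
])

```text
time: 15.35
ee_pos: [0.4726, -0.3629, 0.1191]
ee_rot: [0.565, 3.087, -0.005]
ft_force: [0.6, 0.6, -2.2]
opening: 0.062
finger_force: 12.0
```

Emit:
servo_tool([
  [0,0,0,0,0,0.005,-0.3],
  [0,0,0,0,0,0.01,-0.3],
  [0,0,0,0,0,0.01,-0.3],
])

```text
time: 15.65
ee_pos: [0.4728, -0.3633, 0.1174]
ee_rot: [0.564, 3.086, -0.006]
ft_force: [-0.2, -1.3, 0.2]
opening: 0.0618
finger_force: 12.0
```

Emit:
servo_tool([
  [0,0,0,0,0,0.005,-0.3],
  [0,0,0,0,0,0.005,-0.3],
])

```text
time: 15.85
ee_pos: [0.4729, -0.3634, 0.1165]
ee_rot: [0.564, 3.086, -0.006]
ft_force: [0.4, -1.6, 1.9]
opening: 0.0622
finger_force: 12.0
```

Emit:
servo_tool([
  [0,0,0,0,0,0.005,-0.3],
  [0,0,0,0,0,0.005,-0.3],
])

```text
time: 16.05
ee_pos: [0.473, -0.3634, 0.1154]
ee_rot: [0.564, 3.086, -0.006]
ft_force: [-0.5, -1.1, 3.2]
opening: 0.0619
finger_force: 12.0
```

Emit:
servo_tool([
  [0,0,0,0.005,0.003,-0.008,-0.3],
  [0,0,0,0.008,0.006,-0.008,-0.3],
  [0,0,0,0.008,0.006,0,-0.3],
  [0,0,0,0.008,0.006,0.003,-0.3],
  [0,0,0,0.008,0.006,0.003,-0.3],
])

```text
time: 16.55
ee_pos: [0.4717, -0.3615, 0.1148]
ee_rot: [0.564, 3.087, -0.005]
ft_force: [-0.2, -1.7, 3.1]
opening: 0.0621
finger_force: 12.0
```

Emit:
servo_tool([
  [0,0,0,0,0,0.004,-0.3],
  [0,0,0,0,0,0.004,-0.3],
])

```text
time: 16.75
ee_pos: [0.4717, -0.3615, 0.1139]
ee_rot: [0.564, 3.086, -0.005]
ft_force: [0.5, -0.7, 4.1]
opening: 0.0619
finger_force: 12.0
```

Emit:
servo_tool([
  [0,0,0,0,0,-0.002,-0.3],
  [0,0,0,0,0,-0.002,0.5],
  [0,0,0,0,0,-0.002,1],
  [0,0,0,0,0,-0.002,1],
  [0,0,0,0,0,-0.002,1],
])

```text
time: 17.25
ee_pos: [0.4712, -0.3607, 0.1138]
ee_rot: [0.565, 3.088, -0.003]
ft_force: [0.5, 0.0, -0.3]
opening: 0.0857
finger_force: 0.0
```

Emit:
servo_tool([
  [0,0,0,0,0,-0.1,1],
  [0,0,0,0,0,-0.25,1],
  [0,0,0,0,0,-0.45,1],
  [0,0,0,0,0,-0.65,1],
  [0,0,0,0,0,-0.65,1],
])

```text
time: 17.75
ee_pos: [0.4739, -0.3632, 0.2502]
ee_rot: [0.563, 3.078, -0.013]
ft_force: [0.5, -0.4, 0.2]
opening: 0.0878
finger_force: 0.0
```

Emit:
servo_tool([
  [0,0,0,0,0.25,0,1],
  [0,0,0,0,0.5,0,1],
  [0,0,0,0,0.75,0,1],
  [0,0,0,0,1,0,1],
  [0,0,0,0,1,0,1],
])

```text
time: 18.25
ee_pos: [0.5429, -0.1677, 0.2428]
ee_rot: [0.556, 3.09, 0.0]
ft_force: [-1.1, -0.4, -0.7]
opening: 0.0876
finger_force: 0.0
```

Run:
```python
from h import *
meas((.472,-.3612),(.154,.121,.088))
c=read_camera("scene"); print(get_obs()["time"])
a=cv2.resize(c["frame"][200:305,170:270],(560,588),interpolation=2); cv2.imwrite("pics/v5.png",a)
```

```text
scene 0.154 [ 4.720e-01 -3.589e-01 -3.694e-01  2.500e-03  2.610e+02  1.597e-01]
scene 0.121 [ 4.713e-01 -3.591e-01 -3.513e-01  2.800e-03  1.400e+02  1.249e-01]
scene 0.088 [ 4.770e-01 -3.511e-01 -7.617e-01  6.900e-03  1.570e+02  9.280e-02]
top 0.154 [ 4.694e-01 -3.562e-01 -3.632e-01  2.200e-03  1.670e+02  1.594e-01]
top 0.121 [ 4.649e-01 -3.492e-01 -3.651e-01  1.300e-03  8.900e+01  1.266e-01]
top 0.088 [ 4.606e-01 -3.439e-01 -3.156e-01  4.700e-03  8.000e+01  9.370e-02]
18.4
```

View pics/v5.png

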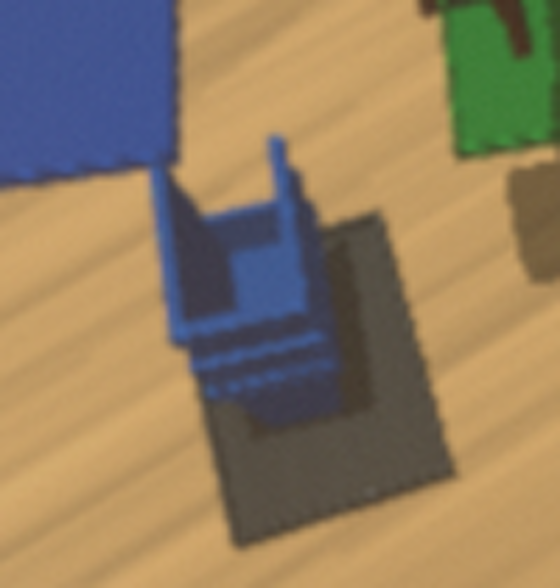

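The three rims sit evenly in one upright stack in the tray, with their fronts facing the same way. Rim heights are about 0.088, 0.121 and 0.154 m.

Emit:
servo_tool([
  [0,0,0,0,0,0,1],
  [0,0,0,0,0,0,1],
  [0,0,0,0,0,0,1],
])

```text
time: 18.7
ee_pos: [0.5416, -0.1749, 0.2436]
ee_rot: [0.567, 3.087, -0.005]
ft_force: [-0.1, -0.4, 0.1]
opening: 0.0879
finger_force: 0.0
```

```bash
python3 -c "
from plant import hand_in
print(hand_in())"
```

```text
the job is handed in; nothing more can be done
None
```

Both loose tubs are nested in the tray tub as one upright stack with fronts aligned, after one missed first grasp that left the tub in place, and the job is handed in; no verdict was returned.

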